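# Open the push-to-turn air tap

### The arm

A 6-joint arm with a two-finger parallel gripper is mounted at the origin on a cart in front of the work surface, level with it; the furniture and walls round the work are solid. World frame = base frame: x ahead of the robot, y to its left, z up, the work surface at z = 0. Lengths are in m, angles in rad, forces in N, time in s.
With the tool pointing down it reaches from about 0.225 to 0.725 m from the base axis. Payload 3.1 kg.
Tool frame: the origin (TCP) lies at the very end of the fingers, on their centre line; the grasp point (between the pads) lies 19 mm behind it; z points along the fingers, x is the direction in which the jaws open and shut, and the axes are right-handed (so a half turn about z gives the same grasp; the last joint's range is limited). The gripper opens to 85 mm and grips with 20 to 120 N. Pads are 22 mm wide; open, the fingers measure 114 mm over their backs; the gripper's body (76 mm by 85 mm) begins 54 mm behind the grasp point. The pads swing forward as they close: fully open they stand 13 mm farther back than shut.
Start: joints at [-1.454, 0.048, 0.099, 1.622, 0, 1.443], TCP at [0.127, -0.509, 0.231] pointing down, gripper open.
Joint ranges: [-2.91, 2.91], [-0.99, 1.94], [-1.21, 1.42], [-2.12, 2.29], [-1.49, 1.47], [-3.14, 3.14]. Speed limits (rad/s): [2.79, 2.79, 3.14, 3.14, 3.14, 3.14].

### API

Orientations are given as a rotation vector (axis times angle).
In Python, from plant import state, cams, job_done, spotter gives the robot as it stands.
- The arm moves only by the shell command python3 -m inch 'ROWS'. ROWS is JSON, a list of rows, each a list of 7 numbers: the shift along the tool's x, y, z in units of 25 mm (1.0 is 25 mm), then the turn, a rotation vector about the tool's x, y, z in units of 6 degrees (1.0 is 6 degrees), then the gripper's target within -1 to 1 (shut at 1, half-way at 0, fully open at -1). A call has 1 to 20 rows; each row is the pose to reach, as a shift and turn from the pose measured when the call began, along the tool's axes at that moment; what a row does not reach only later rows make up. A row lasts 1/10 s, in which the tool goes at most 50 mm and 8.59 degrees, less where a joint would pass 70% of its speed; a pose out of reach is approached as far as the arm can. A call with a gripper value outside its range is refused whole. The fingers move at their own pace and stop on an object; the grip force is fixed at half the most. Time passes only in rows, so rows that repeat a pose let the fingers close. It gives the time, the measured TCP pose, the force and the opening at its end, in the units of the state.
- state(): the state, without advancing time (a new reading comes with each control period).
- cams.grab_frame(name): name is "side" or "top"; returns a dict with "image" (384x512x3 uint8, red, green, blue), "fov_y" (degrees; the focal length in pixels is half the picture's height over the tangent of half this angle, whatever the lens; pixels are square), "cx", "cy" (the principal point, pixels), "distortion" ([k1, k2, p1, p2, k3] as OpenCV has them; the pictures are not rectified), "world_from_camera" (4x4, takes a point from camera to world coordinates). Camera axes: x right, y down, z forward; pixel columns grow to the right and rows downward; lengths in m; the calibration is good to about 2 mm. A picture is of the moment at which its call begins. There is no depth.
- job_done(): hands the job in, once; it reports no verdict.
Trained networks look in the newest picture that a camera, given by its name, has taken for a name from the list of things; names that differ only in an ending like _2 or _b are one class to them, and where a whole thing is asked for, a point or a joint stands for the part that bears it (a point fixed in the world has none). Each returns a list of dicts, best first, with "score" (0 to 1); they miss things now and then, are a little off and sometimes report something else, mostly with a low value. They report only what shows in the picture. A call takes as long as a camera call.
- spotter.regions_of(camera, name): "mask" (384x512 bool, what is visible of it) and "box" ([left, top, width, height] in pixels, round what is visible of it).
- spotter.mark_of(camera, name): "position" ([column, row] in pixels: a listed point, or the origin of a listed thing).
The state is a dict: "time": time; "q": joint angles; "joint_velocities": joint speeds; "joint_torque": joint torques, N m; "ee_pos": TCP position; "orientation": TCP orientation; "contact_force": force on the tool from outside, world axes, zero at the start; "wrist_torque": the same for the moment, N m; "opening": opening from 0.0 (shut) to 1.0 (fully open).
Only numpy, scipy, OpenCV 4.12 (cv2) and the standard library are available. Lean on these libraries where they do the work, as an engineer would, in place of code of your own. Each camera call takes 0.05 s, during which the arm holds its last target.

### The job

Open the bench air tap that has the long ribbed hose nozzle: its knob spins idly unless it is held pressed down, so press it down and, keeping it down, turn it counterclockwise (seen from above) until the white pointer lies over the nozzle, then let go. Leave the other tap, whose outlet is blanked off with a short hexagonal cap, as it is.

Things in the scene. Friction and masses are not known exactly. Their poses are not given: they have to be found in the camera images.
- nozzle_tap: the tap to open, fixed upright on the chest top: round aluminium body, 76 mm foot; black dial plate 100 mm across, top at 43 mm; white pointer over it; black knob on top. A level steel outlet, axis 22 mm up, ends 103 mm from the tap's axis in a ribbed nozzle 45 mm long, 20 mm thick. Origin: on the vertical axis, at the foot; z up; the nozzle points along -x. It may stand left or right.
- nozzle_tap_valve (a joint): angle (rad) of the nozzle tap's white pointer: 0 = closed, pointer along +y of the tap; grows counterclockwise seen from above; 1.57 = open, pointer over the nozzle; a stop at 1.62, where the knob slips if turned on. Starts between 0.25 and 0.6 and stays where left (friction 0.012 N m). Only the pressed knob turns it, one to one.
- nozzle_tap_fin (a point): where to grip the nozzle tap's knob: on the tap's axis, 90 mm above the chest top. The knob is a round flange 52 mm across, top at 70 mm, with an upright fin 12 mm thick and 44 mm long, from 70 to 102 mm. x runs along the fin, y across it, z up. The fin starts up to 40 degrees either side of the tap's x axis, unrelated to the pointer, and spins without end.
- nozzle_tap_press (a joint): how far the nozzle tap's knob is pressed down (m): 0 = up, 0.010 = on its stop. A spring resists: about 2 N, growing 0.4 N per mm; from 3 mm the clutch meets the valve and it grows 2.2 N per mm, to about 19 N at the stop. Pressed less than 3 mm the knob spins idly; pressed 6 mm or more it drives the valve. Let go, it springs up and the valve stays.
- blank_tap_pointer (a point): tip of the white pointer of the other tap, 45 mm from that tap's axis, 53 mm above the chest top; to be left where it is. That tap is alike but its outlet ends 68 mm from its axis in a smooth hexagonal steel cap 30 mm wide, 16 mm thick. The two taps' axes stand 240 mm or more apart.

How it is judged:
By the outcome, as a careful person would: the job done as asked, in the order asked, and still so for the second after the job is handed in, with the robot touching nothing.
It also fails if it takes over 32 s, if anything falls off the work surface, if the arm or the gripper's body presses on something with over 40 N, if the wrist force passes 120 N, or if a joint passes its speed limit or range.

## Working session

There is one attempt and no reset: what is moved stays moved. The work goes in short steps, Python scripts to look and compute and a shell command to move; the robot and the scene stay as the last step left them, time stands still between calls to the robot, and variables do not carry over. Pictures are saved under pics/ and viewed, and the job is handed in when it is done.

```bash
ls; mkdir -p pics
python3 - <<'E'
from plant import state,cams,spotter
import cv2,numpy as np
s=state();print({k:np.round(v,3).tolist() for k,v in s.items()})
for n in ["side","top"]:
    f=cams.grab_frame(n);print(n,f["fov_y"],f["cx"],f["cy"],f["distortion"],np.round(f["world_from_camera"],4).tolist())
    cv2.imwrite(f"pics/{n}0.png",f["image"][:,:,::-1])
    for t in ["nozzle_tap","nozzle_tap_fin","nozzle_tap_valve","blank_tap_pointer"]:
        for r in spotter.mark_of(n,t)[:3]: print(t,r)
E
```

```text
pics
{'time': 0.0, 'q': [-1.454, 0.049, 0.098, 1.622, 0.0, 1.443], 'joint_velocities': [0.0, 0.001, 0.0, -0.002, 0.001, -0.001], 'joint_torque': [0.001, -33.878, 32.002, 0.02, -0.0, -0.0], 'ee_pos': [0.127, -0.509, 0.23], 'orientation': [-2.475, 1.933, 0.003], 'contact_force': [0.336, 0.311, -0.703], 'wrist_torque': [0.026, 0.021, 0.06], 'opening': 0.999}
side 44.55900588457201 258.7809431627656 189.15925341983984 [-0.13183608  0.          0.          0.          0.        ] [[-0.9989, 0.0263, -0.0401, 0.5418], [0.0474, 0.4265, -0.9032, 0.9553], [-0.0066, -0.9041, -0.4273, 0.5275], [0.0, 0.0, 0.0, 1.0]]
nozzle_tap {'position': [230.6, 259.4], 'score': 0.94}
nozzle_tap_fin {'position': [229.2, 222.9], 'score': 0.84}Traceback (most recent call last):
  File "<stdin>", line 8, in <module>
ValueError: it knows: blank_tap_pointer, nozzle_tap, nozzle_tap_fin
```

Run:
```python
from plant import state,cams,spotter
import cv2,numpy as np
for n in ["side","top"]:
    f=cams.grab_frame(n);print(n,f["fov_y"],f["cx"],f["cy"],f["distortion"],np.round(f["world_from_camera"],4).tolist())
    cv2.imwrite(f"pics/{n}1.png",f["image"][:,:,::-1])
    np.save(f"{n}.npy",f,allow_pickle=True)
    for t in ["nozzle_tap","nozzle_tap_fin","blank_tap_pointer"]:
        for r in spotter.mark_of(n,t)[:3]: print(t,r)
print(state()["time"])
```

```text
side 44.55900588457201 258.7809431627656 189.15925341983984 [-0.13183608  0.          0.          0.          0.        ] [[-0.9989, 0.0263, -0.0401, 0.5418], [0.0474, 0.4265, -0.9032, 0.9553], [-0.0066, -0.9041, -0.4273, 0.5275], [0.0, 0.0, 0.0, 1.0]]
nozzle_tap {'position': [230.4, 256.5], 'score': 0.85}
nozzle_tap_fin {'position': [228.2, 218.2], 'score': 0.93}
blank_tap_pointer {'position': [228.7, 176.9], 'score': 0.53}
top 46.88574086859538 254.0661288882329 191.55289695831559 [-0.15600195  0.          0.          0.          0.        ] [[-0.0081, -0.9922, 0.1243, 0.3707], [-0.9999, 0.0097, 0.012, 0.02], [-0.0131, -0.1242, -0.9922, 1.1132], [0.0, 0.0, 0.0, 1.0]]
nozzle_tap {'position': [205.4, 168.8], 'score': 0.55}
nozzle_tap_fin {'position': [200.4, 164.3], 'score': 0.71}
blank_tap_pointer {'position': [311.3, 162.0], 'score': 0.49}
0.55
```

View pics/side1.png

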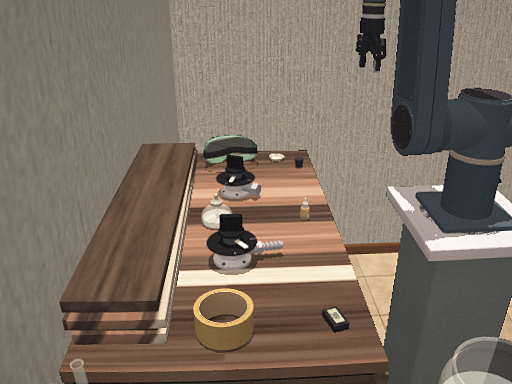

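View pics/top1.png

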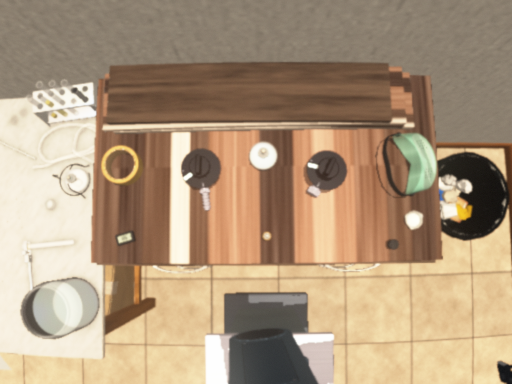

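The nozzle tap is at about (202,168) in the top picture and (231,240) in the side one. The capped tap is at (325,170) and (236,180). I'll zoom in and triangulate next.

```bash
cat > h.py <<'E'
import numpy as np,cv2
def load(n): return np.load(f"{n}.npy",allow_pickle=True).item()
def K(f):
    fl=f["image"].shape[0]/2/np.tan(np.radians(f["fov_y"]/2))
    return np.array([[fl,0,f["cx"]],[0,fl,f["cy"]],[0,0,1.]]),np.array(f["distortion"],float)
def ray(f,p):
    k,d=K(f);u=cv2.undistortPoints(np.array([[p]],float),k,d)[0,0];M=np.array(f["world_from_camera"])
    return M[:3,3],M[:3,:3]@np.array([u[0],u[1],1])
def onz(f,p,z):
    o,d=ray(f,p);return o+d*(z-o[2])/d[2]
def proj(f,P):
    k,d=K(f);M=np.linalg.inv(np.array(f["world_from_camera"]))
    return cv2.projectPoints(np.atleast_2d(P).astype(float),cv2.Rodrigues(M[:3,:3])[0],M[:3,3],k,d)[0][:,0]
def tri(fs,ps):
    A=np.zeros((3,3));b=np.zeros(3)
    for f,p in zip(fs,ps):
        o,d=ray(f,p);d/=np.linalg.norm(d);Q=np.eye(3)-np.outer(d,d);A+=Q;b+=Q@o
    return np.linalg.solve(A,b)
E
python3 - <<'E'
from h import *
t,s=load("top"),load("side")
print(tri([t,s],[(205.4,168.8),(230.5,258)]),tri([t,s],[(200.4,164.3),(228.7,220.5)]))
print(onz(t,(205.4,168.8),0),onz(t,(200.4,164.3),.09),onz(s,(230.5,258),0),onz(s,(228.7,220),.09))
for f,n,(x,y,w,h),k in [(t,"top",(165,130,80,90),9),(s,"side",(190,200,110,80),7)]:
    cv2.imwrite(f"pics/{n}z.png",cv2.resize(f["image"][y:y+h,x:x+w,::-1],None,fx=k,fy=k,interpolation=cv2.INTER_CUBIC)[:600,:800])
E
```

```text
[ 0.56754808  0.15791734 -0.0016019 ] [0.56554581 0.15900226 0.08533429]
[0.57011221 0.15754656 0.        ] [0.56491503 0.15835988 0.09      ] [0.56469097 0.16126255 0.        ] [0.56506923 0.16552576 0.09      ]
```

Run:
```python
from h import *
t=load("top")
cv2.imwrite("pics/topz2.png",cv2.resize(t["image"][140:215,170:240,::-1],None,fx=8,fy=8,interpolation=cv2.INTER_CUBIC))
```

```text
(no output)
```

View pics/topz2.png

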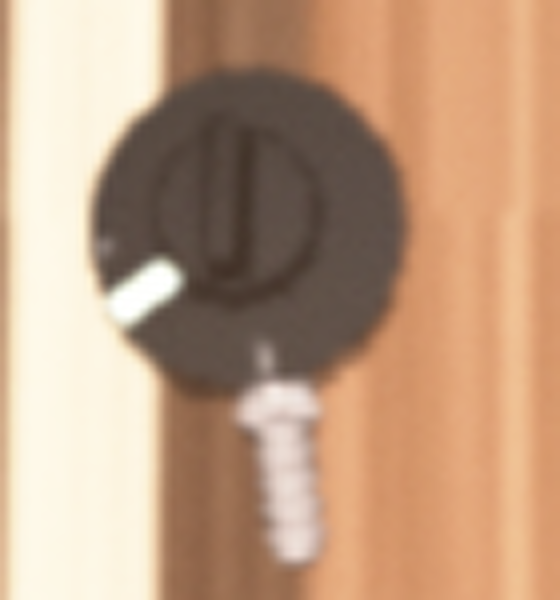

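View pics/sidez.png

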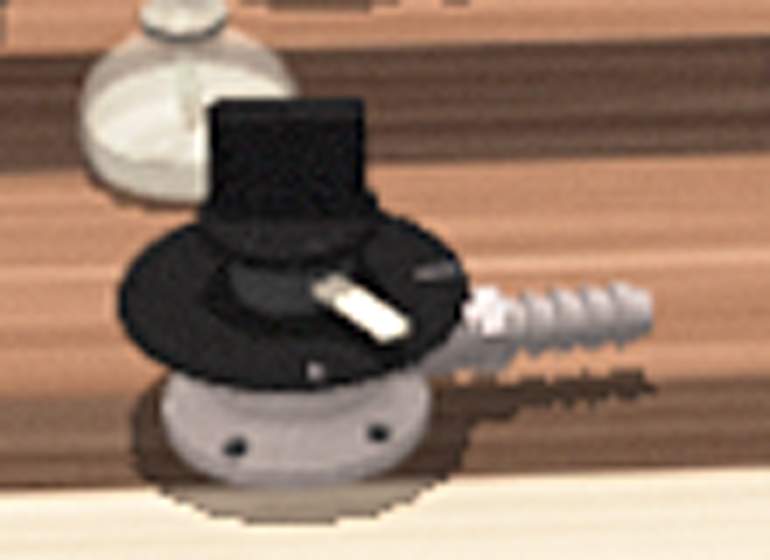

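Run:
```python
from h import *
t,s=load("top"),load("side")
T=lambda x,y:((x+.5)/8-.5+170,(y+.5)/8-.5+140)
S=lambda x,y:((x+.5)/7-.5+190,(y+.5)/7-.5+200)
deg=lambda v:np.degrees(np.arctan2(v[1],v[0]))
# dial: fit circle from edge pts
im=t["image"]
pts=[(93,215),(150,105),(250,68),(350,110),(408,225),(375,320),(110,300),(130,150)]
P=np.array([onz(t,T(*p),.043)[:2] for p in pts])
A=np.c_[2*P,np.ones(len(P))];c=np.linalg.lstsq(A,(P**2).sum(1),rcond=None)[0];print("dial c",c[:2],np.sqrt(c[2]+c[0]**2+c[1]**2))
P=np.array([onz(s,S(*p),.043)[:2] for p in [(118,300),(150,245),(468,285),(420,355),(315,388),(220,372),(145,345)]])
A=np.c_[2*P,np.ones(len(P))];c2=np.linalg.lstsq(A,(P**2).sum(1),rcond=None)[0];print("side dial c",c2[:2],np.sqrt(c2[2]+c2[0]**2+c2[1]**2))
p1,p2=onz(t,T(175,270),.053),onz(t,T(115,312),.053);print("ptr",p1,p2,deg(p2-p1),deg(p2[:2]-c[:2]))
n2,n1=onz(t,T(295,560),.028),onz(t,T(278,385),.03);print("noz",n1,n2,deg(n2-n1),deg(n2[:2]-c[:2]),np.linalg.norm(n2[:2]-c[:2]))
f1,f2=onz(t,T(232,115),.102),onz(t,T(225,270),.102);print("fin",f1,f2,(f1+f2)/2,deg(f1-f2),np.linalg.norm(f1-f2))
m=onz(t,T(265,355),.043);m0=onz(t,T(105,245),.043);print("marks",deg(m[:2]-c[:2]),deg(m0[:2]-c[:2]))
s1,s2=onz(s,S(330,285),.053),onz(s,S(395,330),.053);print("side ptr",deg(s2-s1),deg(s2[:2]-c2[:2]))
m=onz(s,S(435,270),.043);m0=onz(s,S(315,370),.043);print("marks",deg(m[:2]-c2[:2]),deg(m0[:2]-c2[:2]))
n2=onz(s,S(648,302),.022);print(n2,deg(n2[:2]-c2[:2]),np.linalg.norm(n2[:2]-c2[:2]))
a,b=onz(s,S(210,102),.102),onz(s,S(362,98),.102);print('fin side',a,b,deg(a-b))
```

```text
dial c [0.56491581 0.16343016] 0.04846556628640478
side dial c [0.560644   0.16539612] 0.049189240389373064
ptr [0.54987729 0.18516962 0.053     ] [0.53713317 0.20346519 0.053     ] 124.8598631838164 124.75902918349674
noz [0.51728804 0.15623506 0.03      ] [0.46307008 0.15092921 0.028     ] -174.4107473631791 -173.00229244167744 0.10261006680359404
fin [0.58735056 0.16130259 0.102     ] [0.54142118 0.16289237 0.102     ] [0.56438587 0.16209748 0.102     ] -1.9824144249565523 0.045956886024445864
marks -173.21515543980885 96.6472856649024
side ptr 125.74518312906966 124.90149182016683
marks -168.73663592260388 97.29184706969659
[0.45907258 0.14449864 0.022     ] -168.3740927926164 0.10369888229343323
fin side [0.58214259 0.16309572 0.102     ] [0.54057551 0.16320098 0.102     ] -0.14510022723438373
```

Run:
```python
from h import *
t,s=load("top"),load("side")
print(tri([t,s],[(104,123),(158,308)]),tri([t,s],[(390,122),(196,144)]), tri([t,s],[(108,66),(62,302)]))
for f,n,(x,y,w,h),k in [(t,"tops",(80,50,380,130),2),(s,"sides",(50,130,200,220),2.7)]:
    cv2.imwrite(f"pics/{n}.png",cv2.resize(f["image"][y:y+h,x:x+w,::-1],None,fx=k,fy=k,interpolation=cv2.INTER_CUBIC)[:600,:800])
p=tri([t,s],[(263,154),(216,200)]);print("bottle top",p)
# predicted edges of board in views
```

```text
[0.67206093 0.40259048 0.07552463] [ 0.66509785 -0.29976677  0.08071842] [0.81829306 0.39702377 0.08514581]
bottle top [0.59575545 0.01021877 0.05605642]
```

View pics/sides.png

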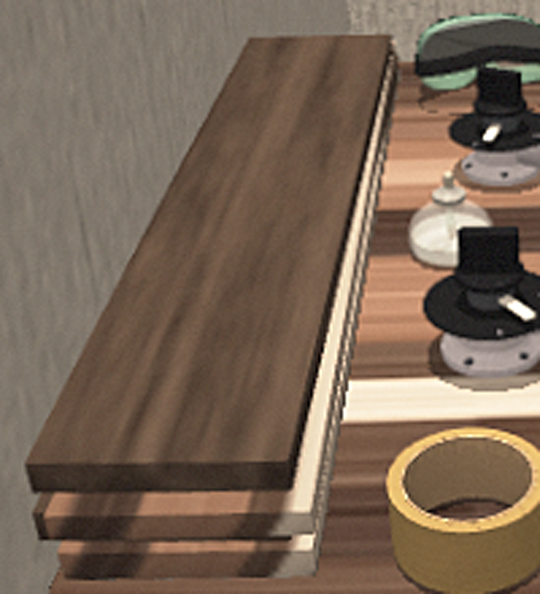

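View pics/tops.png

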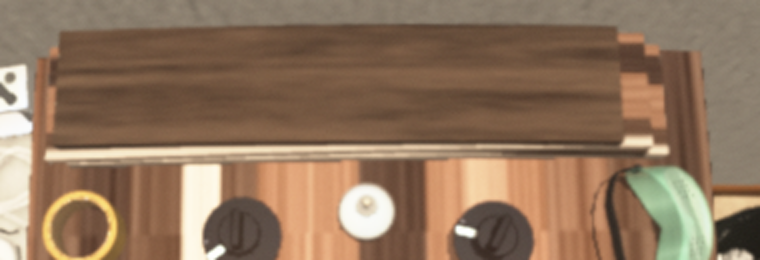

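```bash
cat >> h.py <<'E'
from scipy.spatial.transform import Rotation as R
def plan(s,P,xang):
    r=R.from_rotvec(s["orientation"]);a=np.radians(xang)
    g=R.from_matrix(np.array([[np.cos(a),np.sin(a),0],[np.sin(a),-np.cos(a),0],[0,0,-1.]]))
    return np.round(r.inv().apply(np.array(P)-s["ee_pos"])/.025,3),np.round(np.degrees((r.inv()*g).as_rotvec())/6,3)
E
python3 - <<'E'
from h import *
from plant import state
s=state();print(s["ee_pos"],plan(s,[.563,.163,.21],89))
E
```

```text
[ 0.12721005 -0.50933517  0.23129022] (array([-21.868, -23.429,   0.852]), array([-1.0000e-03,  0.0000e+00, -2.7496e+01]))
```

```bash
python3 -m inch '[[-1.1,-1.2,0.05,0,0,-1.4,-1],[-2.2,-2.4,0.1,0,0,-2.8,-1],[-3.3,-3.5,0.15,0,0,-4.2,-1],[-4.4,-4.7,0.2,0,0,-5.6,-1],[-5.5,-5.9,0.25,0,0,-7,-1],[-6.6,-7,0.3,0,0,-8.4,-1],[-7.7,-8.2,0.35,0,0,-9.8,-1],[-8.8,-9.4,0.4,0,0,-11.2,-1],[-9.9,-10.6,0.45,0,0,-12.6,-1],[-11,-11.8,0.5,0,0,-14,-1],[-12.1,-13,0.55,0,0,-15.4,-1],[-13.2,-14.1,0.6,0,0,-16.8,-1],[-14.3,-15.3,0.65,0,0,-18.2,0],[-15.4,-16.5,0.7,0,0,-19.6,0],[-16.5,-17.7,0.75,0,0,-21,0],[-17.6,-18.9,0.8,0,0,-22.4,0],[-18.7,-20,0.85,0,0,-23.8,0],[-19.8,-21.2,0.85,0,0,-25.2,0],[-20.9,-22.4,0.85,0,0,-26.5,0],[-21.868,-23.429,0.85,0,0,-27.5,0]]'
python3 - <<'E'
from h import *
from plant import state
s=state();print(s["q"],plan(s,[.563,.163,.12],89),s["opening"])
E
```

```text
time: 2.55
ee_pos: [0.5639, 0.1649, 0.2099]
orientation: [2.234, 2.209, 0.001]
contact_force: [0.3, -0.6, 0.5]
opening: 0.5
[1.70422039e-01 2.08303071e-01 2.32727549e-01 1.59481853e+00
 5.14506171e-05 1.81725075e-01] (array([-0.078, -0.035,  3.596]), array([ 0.004, -0.001,  0.059])) 0.500278418465185
```

```bash
python3 -m inch '[[-0.08,-0.04,1.2,0,0,0.06,0],[-0.08,-0.04,2.4,0,0,0.06,0],[-0.08,-0.04,3.3,0,0,0.06,0],[-0.08,-0.04,3.6,0,0,0.06,0],[-0.08,-0.04,3.6,0,0,0.06,0]]'
python3 - <<'E'
from h import *
from plant import state,cams
for n in ["side","top"]:
    f=cams.grab_frame(n);x,y=(160,170) if n=="side" else (150,120)
    cv2.imwrite(f"pics/{n}2.png",cv2.resize(f["image"][y:y+110,x:x+140,::-1],None,fx=5,fy=5,interpolation=cv2.INTER_CUBIC))
    s=state();print(n,(proj(f,[s["ee_pos"]])-[x,y])*5)
print(s["ee_pos"])
E
```

```text
time: 3.05
ee_pos: [0.5617, 0.1628, 0.1184]
orientation: [-2.24, -2.201, 0.004]
contact_force: [-0.6, -0.2, -0.3]
opening: 0.506
side [[346.81809432 177.05634226]]
top [[232.92221638 211.84372886]]
[0.56359195 0.16296182 0.12126564]
```

View pics/side2.png

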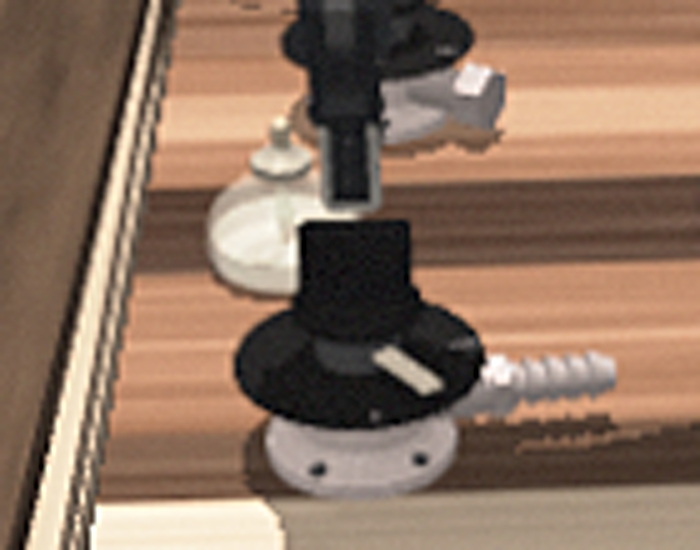

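View pics/top2.png

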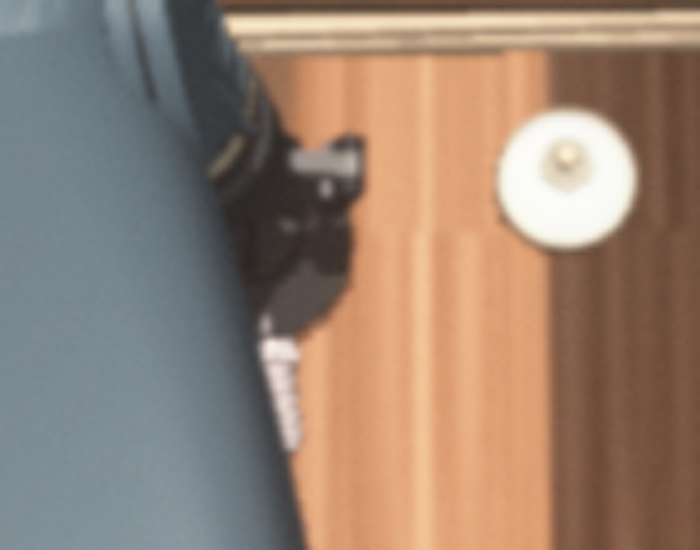

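Side view: the finger (col ~352) is centred over the fin (300–410), and the pointer is still at (410,370). I'll descend and grip.

```bash
python3 -m inch '[[0,0,0.6,0,0,0,0],[0,0,1.2,0,0,0,0],[0,0,1.7,0,0,0,0],[0,0,1.88,0,0,0,0],[0,0,1.88,0,0,0,0.4],[0,0,1.88,0,0,0,0.8],[0,0,1.88,0,0,0,1],[0,0,1.88,0,0,0,1],[0,0,1.88,0,0,0,1],[0,0,1.88,0,0,0,1]]'
python3 - <<'E'
from h import *
from plant import state,cams
s=state();print(s["ee_pos"],s["contact_force"],s["wrist_torque"],plan(s,[.563,.163,.066],89))
f=cams.grab_frame("side");x,y=(160,170)
cv2.imwrite(f"pics/side3.png",cv2.resize(f["image"][y:y+110,x:x+140,::-1],None,fx=5,fy=5,interpolation=cv2.INTER_CUBIC))
E
```

```text
time: 4.15
ee_pos: [0.5634, 0.1653, 0.0742]
orientation: [-2.238, -2.202, -0.007]
contact_force: [0.0, 5.3, -3.1]
opening: 0.131
[0.56339329 0.16525316 0.07424753] [ 0.03872339  5.33776044 -3.08380965] [ 0.98716512  0.06194055 -0.03847892] (array([-0.092, -0.015,  0.329]), array([ 0.016, -0.047,  0.011]))
```

View pics/side3.png

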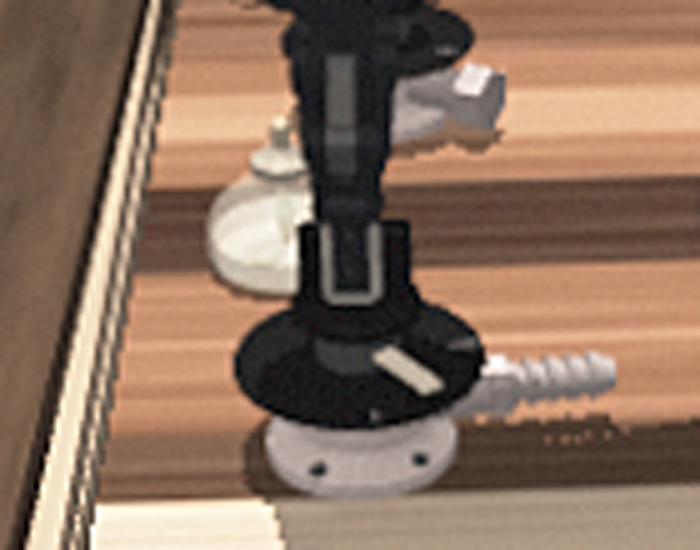

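Gripped: the opening is 11 mm, which matches the fin, and the pointer hasn't moved. Next I'll press down.

```bash
python3 -m inch '[[0.03,0,0.1,0,0,0,1],[0.03,0,0.2,0,0,0,1],[0.03,0,0.3,0,0,0,1],[0.03,0,0.36,0,0,0,1],[0.03,0,0.36,0,0,0,1]]'
python3 - <<'E'
from h import *
from plant import state,cams
s=state();print(s["ee_pos"],s["contact_force"],s["wrist_torque"],plan(s,[.5634,.166,.065],89),s["opening"],s["q"])
E
```

```text
time: 4.7
ee_pos: [0.5635, 0.1655, 0.0675]
orientation: [-2.239, -2.202, -0.007]
contact_force: [-5.1, -1.7, 8.4]
opening: 0.126
[0.56353972 0.16545004 0.06746815] [-5.09870998 -1.71801612  8.38801498] [-0.58086209  1.20810059  0.00933955] (array([ 0.022, -0.006,  0.099]), array([ 0.026, -0.038,  0.007])) 0.12626455072494203 [ 0.16955258  0.23046778 -0.02540833  1.31151559  0.00344147  0.18627853]
```

```bash
python3 -m inch '[[0.01,0,0.12,0,0,0,1],[0.01,0,0.25,0,0,0,1],[0.01,0,0.25,0,0,0,1]]'
python3 - <<'E'
from h import *
from plant import state,cams
s=state();print(s["ee_pos"],s["contact_force"],s["wrist_torque"],s["opening"])
E
```

```text
time: 5.0
ee_pos: [0.5636, 0.1654, 0.0647]
orientation: [2.24, 2.202, 0.009]
contact_force: [-7.4, -2.0, 16.3]
opening: 0.13
[0.56357985 0.16542298 0.06472496] [-7.43320691 -2.00793065 16.27826642] [-0.57325995  1.77444816 -0.0050473 ] 0.13018251401633862
```

```bash
python3 -m inch '[[0,0,0.14,0,0,-1,1],[0,0,0.14,0,0,-2,1],[0,0,0.14,0,0,-3,1],[0,0,0.14,0,0,-4,1],[0,0,0.14,0,0,-5,1],[0,0,0.14,0,0,-6,1],[0,0,0.14,0,0,-7,1],[0,0,0.14,0,0,-8,1],[0,0,0.14,0,0,-9,1],[0,0,0.14,0,0,-9.5,1],[0,0,0.14,0,0,-9.5,1]]'
python3 - <<'E'
from h import *
from plant import state,cams
s=state();print(s["ee_pos"],s["contact_force"],s["wrist_torque"],s["opening"])
print(plan(s,[.5634,.1655,.065],89+57))
f=cams.grab_frame("side");x,y=(160,170);np.save("side4.npy",f,allow_pickle=True)
cv2.imwrite(f"pics/side4.png",cv2.resize(f["image"][y:y+110,x:x+140,::-1],None,fx=5,fy=5,interpolation=cv2.INTER_CUBIC))
f=cams.grab_frame("top");x,y=(150,120)
cv2.imwrite(f"pics/top4.png",cv2.resize(f["image"][y:y+110,x:x+140,::-1],None,fx=5,fy=5,interpolation=cv2.INTER_CUBIC))
E
```

```text
time: 6.1
ee_pos: [0.5632, 0.1663, 0.065]
orientation: [0.915, 3.002, 0.011]
contact_force: [-8.5, 1.4, 14.9]
opening: 0.131
[0.56323591 0.16627672 0.06504436] [-8.52080856  1.38829365 14.87427271] [0.02793839 1.92444541 0.00576271] 0.13057917431183422
(array([-0.023, -0.022,  0.002]), array([0.072, 0.006, 0.017]))
```

View pics/side4.png

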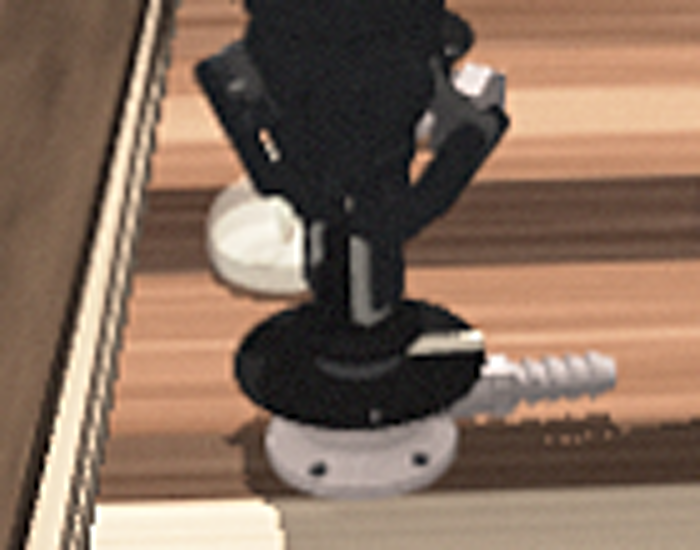

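View pics/top4.png

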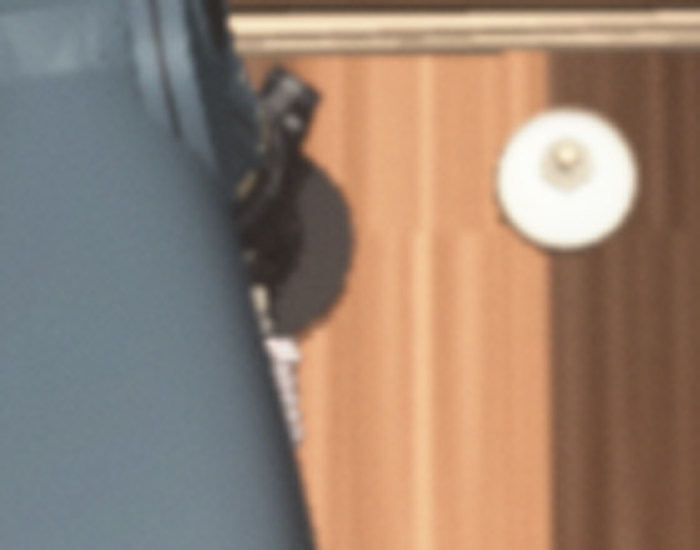

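Run:
```python
from h import *
f=load("side4")
S=lambda x,y:((x+.5)/5-.5+160,(y+.5)/5-.5+170)
deg=lambda v:np.degrees(np.arctan2(v[1],v[0]))%360
c=np.array([.5608,.1654])
a,b=onz(f,S(412,349),.053),onz(f,S(483,342),.053);print(a,b,deg(b-a),deg(b[:2]-c),np.linalg.norm(b[:2]-c))
for tip in [(612,366),(500,376)]:
    n=onz(f,S(*tip),.024);print(deg(n[:2]-c))
# predicted
for z,ang in [(.053,180),(.053,183),(.053,187),(.053,190),(.053,193)]:
    A=np.radians(ang);P=np.array([[c[0]+r*np.cos(A),c[1]+r*np.sin(A),z] for r in(.025,.045)])
    print(ang,((proj(f,P)-[160,170]+.5)*5-.5).round(1).tolist())
x,y=225,215
cv2.imwrite("pics/side4z.png",cv2.resize(f["image"][y:y+50,x:x+70,::-1],None,fx=11,fy=11,interpolation=cv2.INTER_CUBIC))
```

```text
[0.5405375  0.17760417 0.053     ] [0.51288114 0.17397477 0.053     ] 187.47630980844292 169.85466833208 0.04868001927732107
189.75818786512662
192.70634309895235
180 [[423.6, 332.4], [474.6, 330.9]]
183 [[423.5, 330.7], [474.2, 327.8]]
187 [[423.0, 328.4], [473.2, 323.7]]
190 [[422.4, 326.7], [472.1, 320.7]]
193 [[421.7, 325.1], [470.7, 317.8]]
```

View pics/side4z.png

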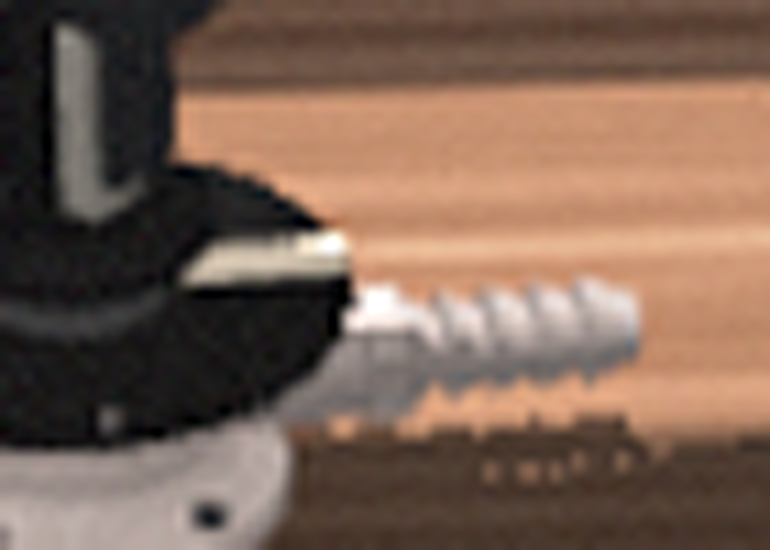

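```bash
cat > fit.py <<'E'
from h import *
from scipy.optimize import minimize
def box(c,ang,w,z0,z1,r0,r1):
    A=np.radians(ang);u=np.array([np.cos(A),np.sin(A)]);v=np.array([-u[1],u[0]])
    return np.array([[*(c+r*u+q*v),z] for r in(r0,r1) for q in(-w/2,w/2) for z in(z0,z1)])
K8=8
def mask(f,P,win):
    x,y,w,h=win;p=((proj(f,P)-[x,y]+.5)*K8).astype(np.float32)
    m=np.zeros((h*K8,w*K8),np.uint8);cv2.fillConvexPoly(m,cv2.convexHull(p).astype(np.int32),1)
    return m
def seen(f,win,th=130):
    x,y,w,h=win;I=f["image"][y:y+h,x:x+w].astype(float).min(2)
    return (cv2.resize(I,None,fx=K8,fy=K8,interpolation=cv2.INTER_CUBIC)>th).astype(np.uint8)
def iou(a,b): return (a&b).sum()/max(1,(a|b).sum())
E
python3 - <<'E'
from fit import *
s=load("side");g=load("side4")
c=np.array([.5608,.1654])
I=s["image"][235:252,228:258].min(2);print(I)
print(g["image"][230:245,238:262].min(2))
E
```

```text
[[ 40  36  37  36  39  43  49  52  42  29  22  19  20  20  33  38  36  34
   37  35  37  32  40  35  21  39  75 104 101 101]
 [ 36  33  41  32  31  32  28  24  24  21  15  21  25  18  35  40  38  38
   38  38  35  36  32  34  27  26   8  85 114 117]
 [ 21  19  15  22  29  18  15  10  19  21  31  42  32  14  32  39  36  36
   36  29  37  30  33  46  50  68  62  71 130 147]
 [ 28  25  23  32  31  22  33  33  38  32  40  45  30  18  18  32  34  31
   35  39  35  61  81  89  84  86  95  60 111 135]
 [ 54  48  47  47  47  42  50  40  70 111 106  62  16   7  16  18  36  35
   40  35  30  71  97  93  76  68  59  44  52 105]
 [ 53  58  62  57  55  52  74 110 130 159 155 135  75  19   1  10  25  37
   36  36  35  35  28  30  31  30  31  28  38 120]
 [ 58  53  55  53  54  46  88 156 173 163 155 161 196 170  68   0   5  29
   40  33  37  33  34  39  35  34  30  35  26 149]
 [ 53  60  58  54  52  53  64 113 146 156 211 220 254 253 234 125  12  14
   29  37  33  37  36  40  40  37  34  30  14 132]
 [ 60  57  58  53  56  54  47  41  71 114 232 255 255 253 255 241 169  77
   13  27  35  31  39  39 
[... 1841 characters left out ...]
27  24  14  47 122 168 177 178 176 179 175 178 172 170 166 164 165
  128 136 138 138 142 137]
 [ 24  24  11  52 116 168 169 166 159 155 161 160 155 148 148 147 143 136
  108 112 118 110 108 112]
 [  8  22  12  67 124 127 121 120  91  82  78  82  61  53  52  50  52  28
   26 123 130 131 138 117]
 [ 34  43  28  28  19   5   7   7  11  10  15  10  13  12  17  12  11   5
   16 153 223 234 221 151]
 [ 56  47  25  24  20  19  18  24  27  18  20  23  24  21  27  18  24   5
   21 141 255 255 246 201]
 [ 44  30  22  29  24  21  23  21  21  20  22  27  22  19  17  27  20   5
  136 208 248 248 240 236]
 [ 32  23  24  20  27  19  24  18  20  27  23  25  21  21  24  21  22   0
  161 229 210 212 212 197]]
```

Run:
```python
from fit import *
s=load("side");g=load("side4")
w1=(230,236,20,15);w2=(238,234,18,9)
a=seen(s,w1,125);b=seen(g,w2,85)
from scipy.optimize import differential_evolution as DE
c=np.array([.5608,.1654])
def cost(p):
    w,th,z1,r0,A,B=p
    return -iou(a,mask(s,box(c,A,w,z1-th,z1,r0,.045),w1))-iou(b,mask(g,box(c,B,w,z1-th,z1,r0,.045),w2))
for fixed in (None,.053):
    bd=[(.005,.011),(.0005,.006),(.046,.056) if fixed is None else (.0529,.0531),(.015,.03),(115,135),(160,200)]
    r=DE(cost,bd,seed=1,maxiter=120,popsize=12);print(r.fun,r.x.round(4))
# with centre shift free in both (calibration)
def cost2(p):
    w,th,z1,r0,A,B,dx,dy=p;cc=c+[dx,dy]
    return -iou(a,mask(s,box(cc,A,w,z1-th,z1,r0,.045),w1))-iou(b,mask(g,box(cc,B,w,z1-th,z1,r0,.045),w2))
r=DE(cost2,[(.005,.011),(.0005,.006),(.0529,.0531),(.015,.03),(122,128),(160,200),(-.004,.004),(-.006,.006)],seed=1,maxiter=200);print(r.fun,r.x.round(4))
```

```text
-1.5156690324592978 [8.000000e-03 4.000000e-03 5.300000e-02 1.650000e-02 1.275794e+02
 1.724435e+02]
-1.5159167071838224 [6.900000e-03 4.300000e-03 5.300000e-02 1.740000e-02 1.275825e+02
 1.736976e+02]
-1.5468263781284963 [ 7.200000e-03  4.500000e-03  5.300000e-02  1.640000e-02  1.251500e+02
  1.718827e+02 -1.300000e-03 -1.400000e-03]
```

Run:
```python
from fit import *
g=load("side4");s=load("side")
c=np.array([.5608,.1654])
def ov(f,angs,x,y,w,h,k):
    out=[]
    for an in angs:
        I=cv2.resize(f["image"][y:y+h,x:x+w,::-1],None,fx=k,fy=k,interpolation=cv2.INTER_NEAREST)
        P=box(c,an,.007,.049,.053,.017,.045)
        for sel,col in (([1,3,7,5],(0,0,255)),([0,2,6,4],(255,0,0))):
            p=((proj(f,P[sel])-[x,y]+.5)*k).astype(np.int32);cv2.polylines(I,[p],True,col,1)
        th=np.linspace(0,2*np.pi,80);D=np.c_[c[0]+.05*np.cos(th),c[1]+.05*np.sin(th),0*th+.043]
        cv2.polylines(I,[((proj(f,D)-[x,y]+.5)*k).astype(np.int32)],True,(0,255,0),1)
        out.append(I)
    return np.hstack(out)
cv2.imwrite("pics/ov.png",np.vstack([ov(g,[173,182],203,222,66,40,6),ov(s,[125,128],203,222,66,40,6)]))
```

```text
(no output)
```

View pics/ov.png

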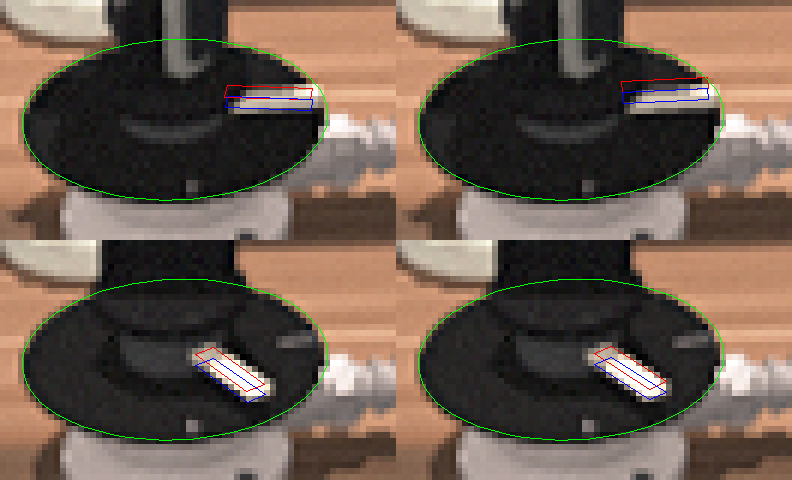

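Run:
```python
from fit import *
from scipy.optimize import differential_evolution as DE
s=load("side");g=load("side4")
w1=(230,236,20,15);w2=(238,234,18,9)
a=seen(s,w1,125);b=seen(g,w2,85)
c=np.array([.5608,.1654])
def cost2(p):
    w,th,z1,r0,r1,A,B,dx,dy=p;cc=c+[dx,dy]
    return -iou(a,mask(s,box(cc,A,w,z1-th,z1,r0,r1),w1))-iou(b,mask(g,box(cc,B,w,z1-th,z1,r0,r1),w2))
for sd in (1,2):
  r=DE(cost2,[(.004,.011),(.0005,.006),(.046,.056),(.015,.03),(.043,.05),(123.5,126.5),(160,200),(-.002,.002),(-.002,.002)],seed=sd,maxiter=250,popsize=12);print(r.fun,r.x.round(4))
# 1D scan
p=r.x.copy()
for B in range(168,196,3):
    p[6]=B;print(B,round(cost2(p),3))
```

```text
-1.5362079617216517 [ 8.400000e-03  2.800000e-03  5.370000e-02  1.660000e-02  4.570000e-02
  1.250282e+02  1.712805e+02 -1.100000e-03  1.000000e-03]
-1.5502178115748622 [ 7.500000e-03  4.100000e-03  5.290000e-02  1.780000e-02  4.510000e-02
  1.251664e+02  1.713211e+02 -1.400000e-03 -1.200000e-03]
168 -1.498
171 -1.544
174 -1.518
177 -1.409
180 -1.292
183 -1.202
186 -1.128
189 -1.052
192 -0.985
195 -0.92
```

Run:
```python
from fit import *
t=load("top")
c=np.array([.5649,.1634])
I0=cv2.imread("pics/top4.png")
out=[]
for an in (172,177,182,187):
    I=cv2.resize(I0[240:370,215:325],None,fx=3,fy=3,interpolation=cv2.INTER_CUBIC)[:, :195*3]
    P=box(c,an,.007,.049,.053,.020,.045)[[1,3,7,5]]
    p=(((proj(t,P)-[150,120]+.5)*5-[215,240])*3).astype(np.int32);cv2.polylines(I,[p],True,(0,0,255),1)
    out.append(I[:,:200])
cv2.imwrite("pics/ov2.png",np.hstack(out))
```

```text
(no output)
```

View pics/ov2.png

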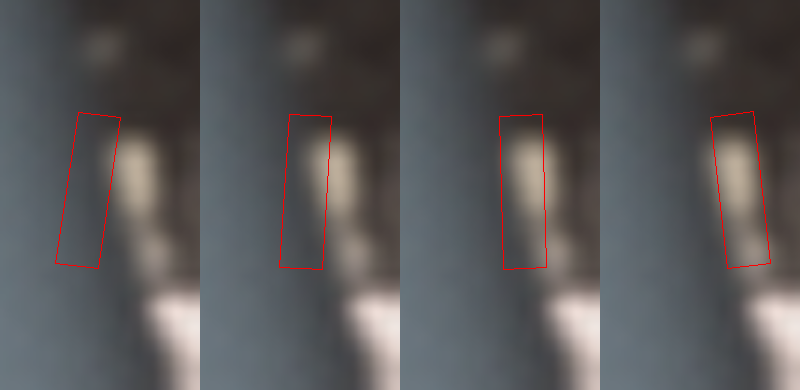

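Run:
```python
from fit import *
from scipy.optimize import differential_evolution as DE
s=load("side");g=load("side4")
w1=(230,236,20,15);w2=(238,234,18,9)
a=seen(s,w1,125);b=seen(g,w2,85)
c=np.array([.5608,.1654])
r=DE(lambda p:-iou(a,mask(s,box(c,p[5],p[0],p[2]-p[1],p[2],p[3],p[4]),w1)),[(.004,.011),(.0005,.006),(.044,.056),(.015,.03),(.043,.05),(115,135)],seed=1,maxiter=100);print("init",r.fun,r.x.round(4))
for zf in (.044,.046,.048,.050,.052,.054):
  q=DE(lambda p:-iou(b,mask(g,box(c,p[5],p[0],zf-p[1],zf,p[3],p[4]),w2)),[(.006,.009),(.0005,.006),(0,1),(.015,.03),(.043,.047),(160,200)],seed=1,maxiter=60);print(zf,q.fun,q.x.round(4))
  q=DE(lambda p:-iou(a,mask(s,box(c,p[5],p[0],zf-p[1],zf,p[3],p[4]),w1)),[(.006,.009),(.0005,.006),(0,1),(.015,.03),(.043,.047),(110,140)],seed=1,maxiter=60);print(zf,q.fun,q.x.round(4))
```

```text
init -0.935064935064935 [8.100000e-03 3.300000e-03 5.340000e-02 1.620000e-02 4.610000e-02
 1.266681e+02]
0.044 -0.7693557119653492 [9.00000e-03 3.00000e-03 1.85100e-01 2.19000e-02 4.69000e-02 1.95091e+02]
0.044 -0.47617884192523824 [8.80000e-03 6.00000e-04 4.11300e-01 1.51000e-02 4.33000e-02 1.39947e+02]
0.046 -0.8233680746023039 [8.100000e-03 3.700000e-03 6.088000e-01 2.170000e-02 4.690000e-02
 1.910445e+02]
0.046 -0.5785573122529645 [9.000000e-03 1.500000e-03 8.400000e-01 1.540000e-02 4.310000e-02
 1.388748e+02]
0.048 -0.8505464480874317 [7.100000e-03 4.300000e-03 9.081000e-01 2.060000e-02 4.700000e-02
 1.867185e+02]
0.048 -0.6874189364461738 [8.900000e-03 1.600000e-03 8.702000e-01 1.500000e-02 4.310000e-02
 1.347063e+02]
0.05 -0.8342361863488624 [6.000000e-03 4.900000e-03 4.733000e-01 2.060000e-02 4.680000e-02
 1.825689e+02]
0.05 -0.8138457345325701 [8.700000e-03 2.200000e-03 3.441000e-01 1.520000e-02 4.330000e-02
 1.315286e+02]
0.052 -0.7855631940772079 [6.500000e-03 4.900000e-03 3.729000e-01 2.160000e-02 4.670000e-02
 1.770084e+02]
0.052 -0.9135359116022099 [8.300000e-03 3.000000e-03 6.026000e-01 1.510000e-02 4.460000e-02
 1.284842e+02]
0.054 -0.7324496809032891 [6.100000e-03 6.000000e-03 2.365000e-01 2.190000e-02 4.680000e-02
 1.737057e+02]
0.054 -0.9337016574585635 [7.900000e-03 3.400000e-03 3.565000e-01 1.710000e-02 4.680000e-02
 1.258573e+02]
```

The side-view pose fit shows the pointer sinks about 5 mm when the knob is pressed. It now sits at about 182–187°, and the nozzle at about 187–190°. I'll add another 5°, then lift to unpress, open and rise.

```bash
python3 -m inch '[[0,0,0.15,0,0,-0.4,1],[0,0,0.15,0,0,-0.85,1],[0,0,0.15,0,0,-0.85,1],[0,0,0.15,0,0,-0.85,1]]'
python3 - <<'E'
from h import *
from plant import state,cams
s=state();print(s["ee_pos"],s["contact_force"],s["wrist_torque"],s["opening"])
print(plan(s,[.5634,.1655,.065],89+62))
f=cams.grab_frame("side");x,y=(160,170);np.save("side5.npy",f,allow_pickle=True)
cv2.imwrite(f"pics/side5.png",cv2.resize(f["image"][y:y+110,x:x+140,::-1],None,fx=5,fy=5,interpolation=cv2.INTER_CUBIC))
E
```

```text
time: 6.6
ee_pos: [0.5632, 0.1664, 0.0652]
orientation: [0.781, 3.038, 0.012]
contact_force: [-6.8, -0.5, 15.4]
opening: 0.125
[0.56315899 0.16639496 0.0651558 ] [-6.8157189  -0.48975241 15.44271655] [-0.40102902  1.80035584  0.01081617] 0.12549018019287767
(array([-0.026, -0.027,  0.006]), array([0.081, 0.021, 0.027]))
```

View pics/side5.png

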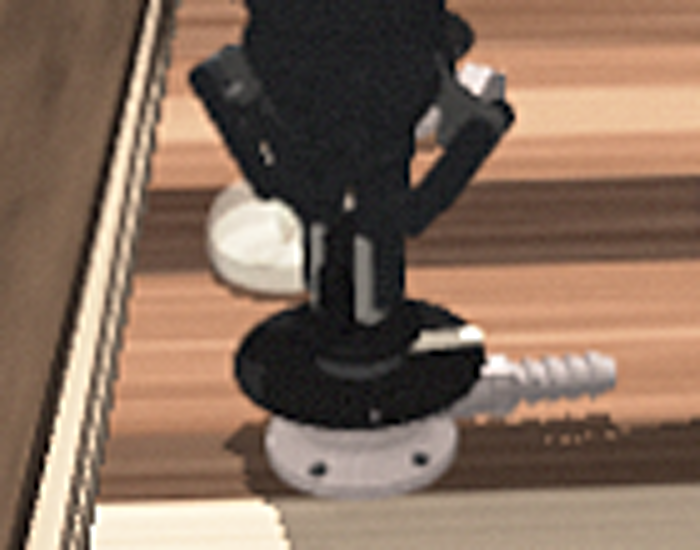

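Run:
```python
from fit import *
from scipy.optimize import differential_evolution as DE
c=np.array([.5608,.1654]);w2=(238,234,18,9)
for n in("side4","side5"):
  g=load(n);b=seen(g,w2,85)
  for zf in (.046,.047,.048,.049):
    q=DE(lambda p:-iou(b,mask(g,box(c,p[5],p[0],zf-p[1],zf,p[3],p[4]),w2)),[(.0075,.0085),(.003,.0036),(0,1),(.015,.03),(.045,.047),(160,200)],seed=1,maxiter=60);print(n,zf,round(q.fun,3),q.x[5].round(1))
```

```text
side4 0.046 -0.826 191.2
side4 0.047 -0.836 187.9
side4 0.048 -0.846 185.4
side4 0.049 -0.842 183.1
side5 0.046 -0.811 195.9
side5 0.047 -0.838 193.2
side5 0.048 -0.849 191.0
side5 0.049 -0.84 188.5
```

```bash
python3 -m inch '[[0,0,-0.1,0,0,0,1],[0,0,-0.22,0,0,0,1],[0,0,-0.37,0,0,0,1],[0,0,-0.37,0,0,0,1],[0,0,-0.37,0,0,0,1],[0,0,-0.37,0,0,0,0.4],[0,0,-0.37,0,0,0,0.2],[0,0,-0.37,0,0,0,0],[0,0,-0.37,0,0,0,0],[0,0,-0.6,0,0,0,0],[0,0,-1.2,0,0,0,0],[0,0,-2.2,0,0,0,0],[0,0,-3.5,0,0,0,0],[0,0,-5,0,0,0,0],[0,0,-6.5,0,0,0,0],[0,0,-6.5,0,0,0,0]]'
python3 - <<'E'
from h import *
from plant import state,cams
s=state();print(s["ee_pos"],s["contact_force"],s["opening"],plan(s,[.35,-.2,.25],89+62))
E
```

```text
time: 8.25
ee_pos: [0.5655, 0.1659, 0.2369]
orientation: [0.778, 3.026, 0.021]
contact_force: [1.0, -0.5, 0.3]
opening: 0.499
[0.56553635 0.16591669 0.2368927 ] [ 1.00416392 -0.45395406  0.29151046] 0.4985385063135515 (array([  0.483, -16.968,  -0.829]), array([0.168, 0.13 , 0.027]))
```

```bash
python3 -m inch '[[0,-1.5,-0.1,0,0,0,0],[0,-3,-0.2,0,0,0,0],[0,-5,-0.3,0,0,0,0],[0,-7,-0.4,0,0,0,0],[0,-9,-0.5,0,0,0,0],[0,-11,-0.6,0,0,0,0],[0,-13,-0.7,0,0,0,0],[0,-15,-0.8,0,0,0,0],[0.4,-16,-0.8,0,0,0,0],[0.5,-17,-0.8,0,0,0,0],[0.5,-17,-0.8,0,0,0,0]]'
python3 - <<'E'
from h import *
from plant import state,cams
for n,x,y in (("top",170,140),("side",190,200)):
    f=cams.grab_frame(n);np.save(n+"6.npy",f,allow_pickle=True)
    cv2.imwrite(f"pics/{n}6.png",cv2.resize(f["image"][y:y+75,x:x+100,::-1],None,fx=8,fy=8,interpolation=cv2.INTER_CUBIC))
E
```

```text
time: 9.35
ee_pos: [0.3479, -0.2025, 0.2501]
orientation: [0.785, 3.023, 0.019]
contact_force: [0.2, 0.1, -1.0]
opening: 0.498
```

View pics/top6.png

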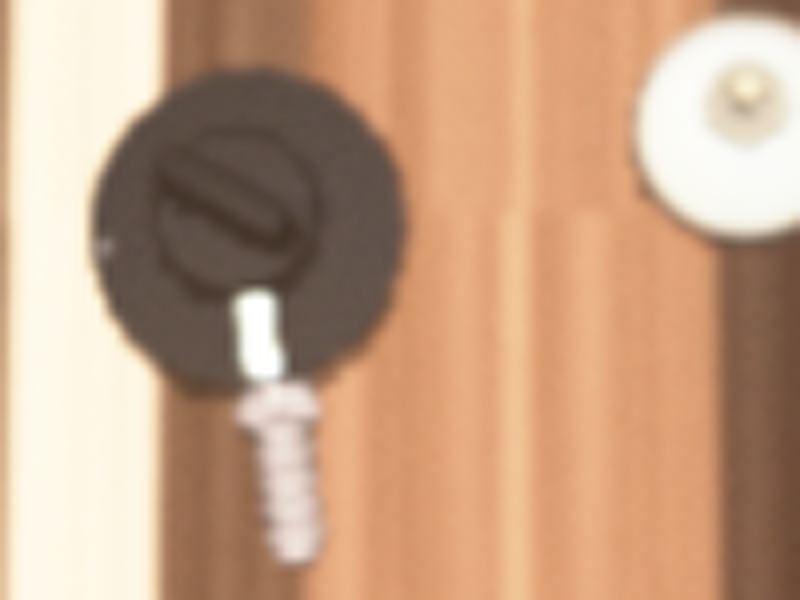

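View pics/side6.png

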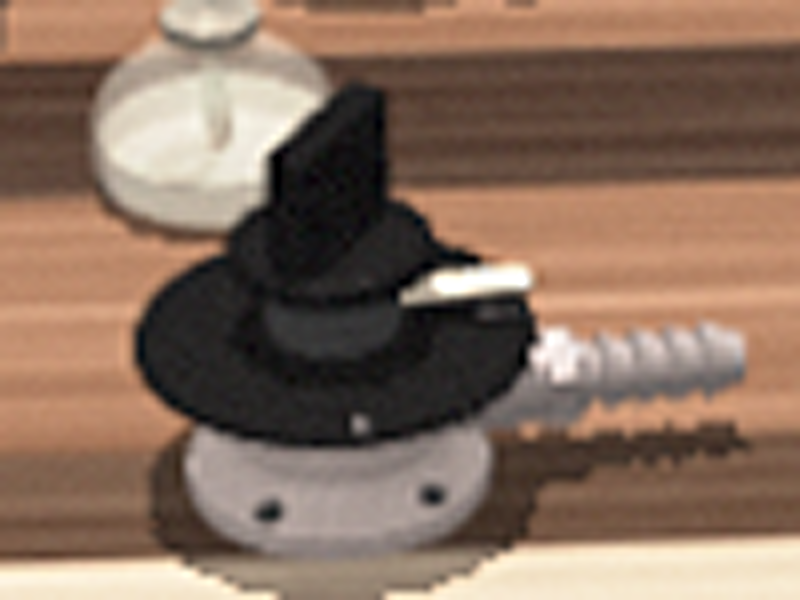

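The top view shows the pointer from (256,295) to (266,378), in line with the nozzle from (280,390) to (297,555). I'll check that numerically and confirm the blank tap hasn't changed.

Run:
```python
from fit import *
from scipy.optimize import differential_evolution as DE
t=load("top");u=load("top6");s6=load("side6");s=load("side")
deg=lambda v:np.degrees(np.arctan2(v[1],v[0]))%360
T=lambda x,y:((x+.5)/8-.5+170,(y+.5)/8-.5+140)
c=np.array([.5649,.1634])
a,b=onz(u,T(256,295),.053),onz(u,T(266,378),.053);print("ptr",deg(b-a),deg(b[:2]-c))
n=onz(u,T(297,555),.028);print("noz",deg(n[:2]-c))
x,y,w,h=300,140,55,65
d=np.abs(t["image"].astype(int)-u["image"])[y:y+h,x:x+w].max(2);print("blank top diff",d.mean(),np.percentile(d,99))
d=np.abs(s["image"].astype(int)-s6["image"])[150:205,210:270].max(2);print("blank side diff",d.mean(),np.percentile(d,99))
cv2.imwrite("pics/blank.png",np.hstack([cv2.resize(f["image"][y:y+h,x:x+w,::-1],None,fx=7,fy=7,interpolation=cv2.INTER_CUBIC) for f in(t,u)]))
cs=np.array([.5608,.1654]);w2=(238,228,18,12)
m=seen(s6,w2,110)
q=DE(lambda p:-iou(m,mask(s6,box(cs,p[5],p[0],.0534-p[1],.0534,p[3],p[4]),w2)),[(.006,.009),(.002,.004),(0,1),(.015,.03),(.044,.047),(160,210)],seed=1,maxiter=60);print("side ptr",q.fun,q.x.round(4))
```

```text
ptr 187.237655272239 187.4946193594628
noz 187.43337893483107
blank top diff 3.3331468531468533 6.0
blank side diff 5.15969696969697 12.0
side ptr -0.7414932680538555 [8.600000e-03 3.300000e-03 6.963000e-01 2.070000e-02 4.690000e-02
 1.919016e+02]
```

View pics/blank.png

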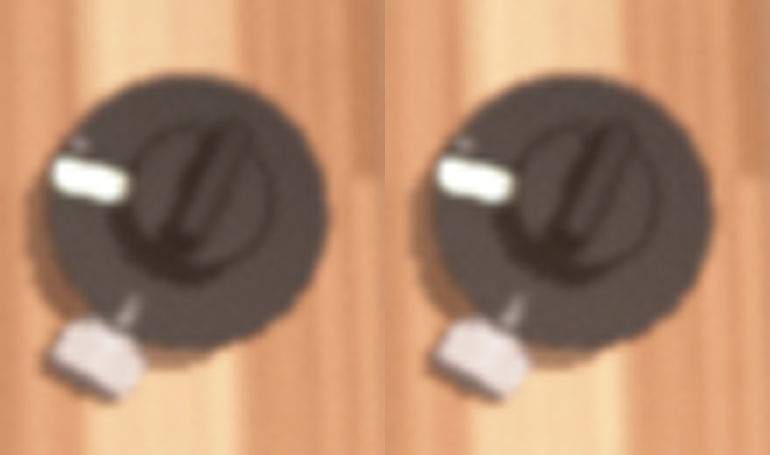

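The pointer and nozzle both measure about 187.4°, and the blank tap looks identical before and after (pointer at (92,180) and (476,180) in the two halves). Handing in.

```bash
python3 -c "
from plant import job_done,state
print(job_done(), state()['time'])"
```

```text
the job is handed in; nothing more can be done
the job is handed in; nothing more can be done
```

The nozzle tap is open: its white pointer lies over the ribbed nozzle, and the job is handed in after about 9.5 s of the 32 s allowed. I gripped the fin and pressed the knob about 9 mm, with the wrist reading 15–16 N. I turned it about 62° counterclockwise in one held press, let it spring up, then released it and moved the arm well clear.

**Last checks**
- **Pointer, top camera:** the pointer is at 187.2–187.5° and the nozzle at 187.4°, both in world axes.
- **Pointer, side camera:** it agrees only roughly. The pointer reads about 192° and the nozzle 190–191°, from a looser fit.
- **Blank tap:** it looks the same in the before and after pictures, and nothing touched it.
- **Mid-turn reading:** my first side-camera reading was about 10° short, because the pointer also sinks when the knob is pressed. I allowed for that before turning the last 5°.

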